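# Index the bread tray one hole towards the toaster

### The job

On the breakfast counter, bring the tray of sliced bread one hole closer to the toaster: hook a fingertip under the pull ring, lift the spring index pin clear of its hole, swing the arm to the very next hole of the index plate on that side and let the pin drop fully home there. Work gently: only hook and push, do not squeeze the ring or grasp anything, and do not go past that hole or swing the wrong way. Leave the jar, bottles, mug, bowl, shaker and spoon where they stand.

Things in the scene. Friction and masses are not known exactly. Their poses are not given: they have to be found in the camera images.
- station: Steel swing-tray stand fixed to the counter. Origin on the counter under the pivot axis, z up; its -x side faces the robot, turned by up to 0.25 rad. Dark foot plate 250 x 170 mm, 10 mm thick. Its index plate (z 100 to 112 mm) is a level steel arc on the -x side of the pivot.
- middle_hole (a point): Mouth of the index plate's middle hole, where the pin sits at the start: 115 mm from the pivot along the station's -x, 112 mm up. The plate has five square holes, 13 mm wide, on this 115 mm radius, 0.30 rad (34 mm) apart, two on either side of this one. Each leaves the pin about 1.3 mm of play to either side.
- swing_arm (a joint): Arm angle (rad) about the vertical pivot. 0 at the start (middle hole); holes at -0.60, -0.30, 0, 0.30, 0.60; stops at +-0.63. Positive is counter-clockwise from above: the tray end goes to the station's +y (left), the ring end, across the pivot, to -y. Unlocked it takes about 1 N at the ring and stays where left; locked while the pin is in a hole.
- index_pin (a joint): Height (m) of the spring index pin: 0 fully home in a hole, 0.011 resting on the plate between holes, 0.022 upper stop. 10 mm thick, round end; free of its hole from about 0.011. The spring pulls it down with 5 N at 0, 8 N at 0.022: let go between holes it rides on the plate and drops in by itself when the arm comes over a hole.
- pull_ring: Upright steel ring fixed on the pin's head over the arm's robot-side end; moves with pin and arm. Origin at its centre, 190 mm up with the pin home, 109 mm from the pivot axis. Opening 63 mm, bar 7 mm thick. Axes of the arm: x from ring to pivot (away from the robot), y across in the ring's plane, z up. Its top leans 0.2 rad to +x. The closed two-finger tip fits through it.
- ring_top (a point): Middle of the ring's upper bar, 224 mm up with the pin home: the finger lifts here from beneath. A finger goes through the ring from the robot's side, pointing forward and 30 to 45 degrees off straight down; beyond it is only the flat arm (top at 124 mm) and the pivot cap (138 mm) until the bread, 190 mm past the ring and up to 180 mm high. The ring's lowest bar starts 152 mm up.
- pivot (a point): Point on the arm's pivot axis at the height of the arm's upper face (124 mm). The arm is a flat aluminium bar 30 mm wide, from 145 mm on the ring side to 155 mm on the far side; there it carries a fixed steel tray, 200 x 160 mm, with slices of bread, its middle 190 mm beyond the pivot, straight across from the ring. The tray moves only with the arm.
- toaster: Steel toaster, 290 x 190 mm, 180 mm high, with two slots on top and bread showing in them; fixed. It stands either left (+y) or right (-y) of the station, with the cutlery bin on the other side. Origin at the centre of its underside.
- cutlery_bin: Grey plastic cutlery bin with three bays, 320 x 200 mm, 100 mm high; fixed; on the side where the toaster is not. Origin at the centre of its underside.
- jam_jar: Loose glass jam jar, 60 mm wide, 85 mm high, standing. Origin under its centre. Leave it alone.
- squeeze_bottle_a: Loose squeeze bottle, 52 mm wide, 170 mm high, left of the station. Origin under its centre. Leave it alone.
- squeeze_bottle_b: Loose squeeze bottle, 52 mm wide, 170 mm high, right of the station. Origin under its centre. Leave it alone.
- mug: Loose white mug, 76 mm wide plus handle, 85 mm high. Origin under its centre. Leave it alone.
- butter_bowl: Loose clay bowl, 90 mm wide, 40 mm high. Origin under its centre. Leave it alone.
- salt_shaker: Loose steel salt shaker, 38 mm wide, 68 mm high. Origin under its centre. Leave it alone.
- spoon: Loose steel spoon, 170 mm long, lying flat. Leave it alone.

How it is judged:
By the outcome, as a careful person would: the job done as asked, in the order asked, and still so for the second after the job is handed in, with the robot touching nothing.
It also fails if it takes over 45 s, if anything falls off the work surface, if the arm or the gripper's body presses on something with over 40 N, if the wrist force passes 120 N, or if a joint passes its speed limit or range.

### The arm

A 6-joint arm with a two-finger parallel gripper is mounted at the origin on the work surface. World frame = base frame: x ahead of the robot, y to its left, z up, the work surface at z = 0. Lengths are in mm, angles in rad, forces in N, time in s.
With the tool pointing down it reaches from about 275 to 825 mm from the base axis. Payload 5.2 kg.
Tool frame: the origin (TCP) lies midway between the tips of the shut fingers; the grasp point (between the pads) lies 19 mm behind it (grip_depth is the distance from the TCP to the grasp point, in mm); z points along the fingers, y is the line along which they close (so a half turn about z gives the same grasp; the last joint's range is limited). The gripper opens to 93 mm and grips with 3 to 60 N. Pads are 15 mm wide; open, the fingers measure 128 mm over their backs; the gripper's body (75 mm by 188 mm) begins 65 mm behind the grasp point.
Start: joints at [-1.537, 0.259, 1.535, -0, 1.348, -0.203], TCP at [129.047, -534.651, 218.653] pointing down, gripper open.
Joint ranges: [-3.14, 3.14], [-0.91, 2.08], [0.19, 2.58], [-1.22, 4.36], [0.22, 2.71], [-3.12, 3.12]. Speed limits (rad/s): [2.57, 2.57, 3.14, 3.14, 3.14, 3.14].

### API

Orientations are given as a rotation vector (axis times angle).
In Python, from bench import * gives the robot as it stands.
- The arm moves only by the tool servo_tool, never from a script. Its argument "commands" is a list that holds one entry, the list of rows, each a list of 4 numbers: the shift along the tool's x, y, z in mm, then the turn about the tool's z in degrees. A call has 1 to 10 rows; each row is the pose to reach, as a shift and turn from the pose commanded when the call began, along the tool's axes at that moment; what a row does not reach only later rows make up. A row lasts 1/8 s, in which the tool goes at most 62.5 mm and 10.7 degrees, less where a joint would pass 70% of its speed; a pose out of reach is approached as far as the arm can. A call with a gripper value outside its range is refused whole. "fingers" is the opening, from 0 (shut) to 1 (fully open), set as the call begins (left out, the last holds). The fingers move at their own pace and stop on an object; "newtons" is the grip in N (left out, the last holds). Time passes only in rows, so rows that repeat a pose let the fingers close. It gives the time, the measured TCP pose, the force, the opening and the grip force at its end, in the units of the state.
- read_state(): the state, without advancing time (a new reading comes with each control period).
- camera(name): name is "side" or "top"; returns the picture (400x640x3 uint8, red, green, blue); there is no depth.
- camera_info(name): a dict with "fov_y" (degrees; the focal length in pixels is half the picture's height over the tangent of half this angle, whatever the lens; pixels are square), "cx", "cy" (the principal point, pixels), "R" (3x3) and "t" (3): a world point X has camera coordinates R X + t. Camera axes: x right, y down, z forward; pixel columns grow to the right and rows downward; lengths in mm; the calibration is good to about 2 mm. A picture is of the moment at which its call begins. camera_info takes no time and is no camera call.
- finish_job(): hands the job in; it is judged then, once.
The state is a dict: "clock": time; "joint_pos": joint angles; "dq": joint speeds; "joint_torque": joint torques, N m; "tool_pos": TCP position; "eef_rot": TCP orientation; "ft_force": force on the tool from outside, world axes, zero at the start; "ft_torque": the same for the moment, N m; "gripper_width": finger opening in mm; "finger_force": force on a finger pad.
Only numpy, scipy, OpenCV 4.12 (cv2) and the standard library are available. Lean on these libraries where they do the work, as an engineer would, in place of code of your own. Each camera call takes 0.05 s, during which the arm holds its last target. There are 200 camera calls.

## Working session

There is one attempt and no reset: what is moved stays moved. The work goes in short steps, Python scripts to look and compute and a tool call to move; the robot and the scene stay as the last step left them, time stands still between calls to the robot, and variables do not carry over. Pictures are saved under pics/ and viewed, at most 10 in all, crops included, and the job is handed in when it is done.

Besides the shell and the picture viewer there is one more tool, called after "Emit:" by a JSON object that holds its "name" and its "arguments". servo_tool: Moves the arm, as the interface text tells. Its arguments: {"type":"object","properties":{"commands":{"type":"array"},"fingers":{"type":"number"},"newtons":{"type":"number"}},"required":["commands"]}

```bash
mkdir -p pics; python3 - <<'E'
from bench import *
import cv2
for n in("side","top"):
    cv2.imwrite(f"pics/{n}0.png",camera(n)[:,:,::-1]); print(n,camera_info(n))
s=read_state();print(s)
E
```

```text
side {'fov_y': 44.995998257657476, 'cx': 317.08265177109894, 'cy': 203.9139901046329, 'R': array([[-0.80222236, -0.59676809, -0.01752516],
       [-0.32903521,  0.46642752, -0.82108538],
       [ 0.49817177, -0.65292666, -0.5705363 ]]), 't': array([ 484.55813527,  326.51656821, 1171.6102561 ])}
top {'fov_y': 43.03229393800359, 'cx': 326.4880876902895, 'cy': 207.8033375510785, 'R': array([[ 0.02712294, -0.99961993, -0.00493401],
       [-0.99325835, -0.02639318, -0.11287716],
       [ 0.11270404,  0.00796231, -0.9935967 ]]), 't': array([-1.06149126e-01,  5.95865723e+02,  1.52655093e+03])}
{'clock': 0.1, 'joint_pos': array([-1.53680658e+00,  2.59277693e-01,  1.53593719e+00,  1.64469257e-05,
        1.34799437e+00, -2.02765317e-01]), 'dq': array([-2.32804633e-05, -2.21838921e-03, -3.57584282e-03,  4.98048401e-04,
        1.00120077e-03, -3.76483029e-04]), 'joint_torque': array([ 3.01557782e-03, -4.38209224e+01, -2.84640348e+01,  7.22029503e-02,
        3.63019633e-02, -6.15961426e-05]), 'tool_pos': array([ 129.03303267, -534.16440911,  217.91138874]), 'eef_rot': array([-3.11800884e+00, -3.70830255e-01, -2.39014709e-04]), 'ft_force': array([0.35092322, 1.07406125, 0.10522673]), 'ft_torque': array([-0.03836608, -0.0273121 , -0.01875704]), 'finger_force': 0.0, 'gripper_width': 93.02211906495194}
```

View pics/side0.png

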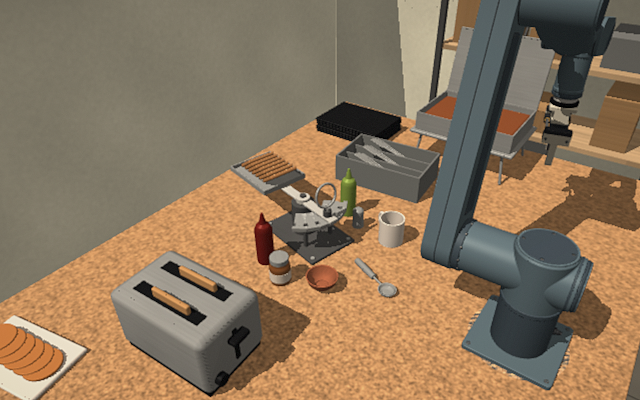

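View pics/top0.png

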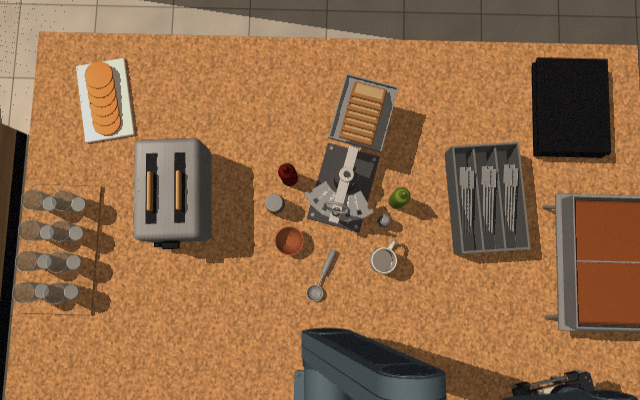

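The toaster is on the left (+y), at top-image (172,190). The arm therefore has to go to +0.30, with the ring end moving to −y. The ring is at about (338,210) in the top view and (327,196) in the side view, and the pivot is at about (347,174) in the top view. I'll enlarge both to refine these.

```bash
python3 - <<'E'
import cv2,numpy as np
t=cv2.imread("pics/top0.png")[130:240,270:420];s=cv2.imread("pics/side0.png")[160:260,250:400]
a=cv2.resize(t,(750,550),interpolation=cv2.INTER_CUBIC);b=cv2.resize(s,(750,500),interpolation=cv2.INTER_CUBIC)
cv2.imwrite("pics/tc.png",a);cv2.imwrite("pics/sc.png",b)
E
```

```text
(no output)
```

View pics/tc.png

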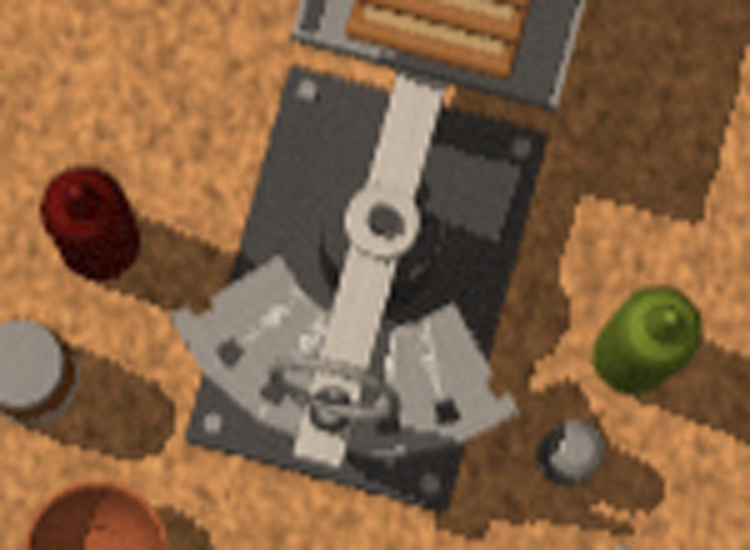

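View pics/sc.png

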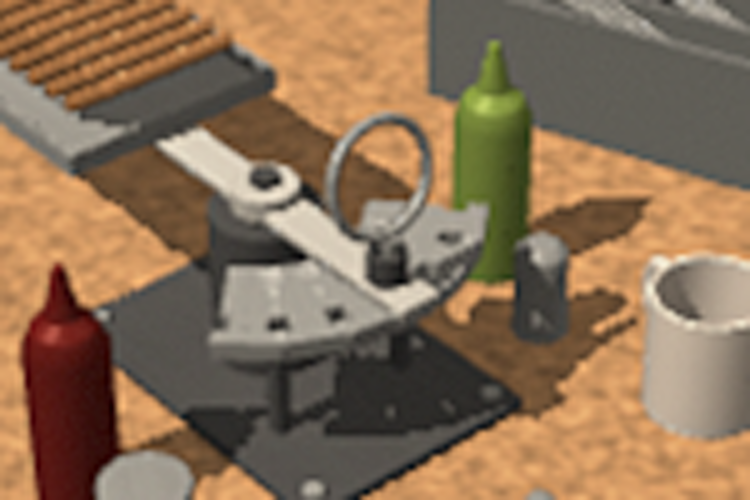

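```bash
cat > h.py <<'E'
from bench import *
import numpy as np
def ray(n,u,v):
    i=camera_info(n);f=200/np.tan(np.radians(i["fov_y"]/2));R=np.array(i["R"]);t=np.array(i["t"])
    return -R.T@t, R.T@np.array([(u-i["cx"])/f,(v-i["cy"])/f,1])
def onz(n,u,v,z):
    c,d=ray(n,u,v);return c+d*(z-c[2])/d[2]
def proj(n,X):
    i=camera_info(n);f=200/np.tan(np.radians(i["fov_y"]/2));p=np.array(i["R"])@X+np.array(i["t"])
    return np.array([i["cx"],i["cy"]])+f*p[:2]/p[2]
def tri(a,b):
    A=[];r=[]
    for n,u,v in(a,b):
        c,d=ray(n,u,v);d=d/np.linalg.norm(d);P=np.eye(3)-np.outer(d,d);A.append(P);r.append(P@c)
    return np.linalg.lstsq(np.vstack(A),np.hstack(r),rcond=None)[0]
E
python3 - <<'E'
from h import *
T=lambda x,y:("top",270+(x-2)/5,130+(y-2)/5)
S=lambda x,y:("side",250+(x-2)/5,160+(y-2)/5)
p=onz(*T(384,220),138);e=onz(*T(320,448),124);m=onz(*T(420,90),124)
ps=onz(*S(266,178),138)
print("pivot",p,ps,"armend",e,"arm far",m,np.linalg.norm(e-p))
print("foot",[onz(*T(*q),10).round() for q in((292,68),(548,130),(445,508),(188,440))])
d=(m-e)[:2];d/=np.linalg.norm(d);th=np.arctan2(d[1],d[0]);print("th",th)
for th in(th,):
  c,s=np.cos(th),np.sin(th)
  for r,z in((-109,190),(-109+6.8,223.3),(-109-6.8,156.7),(0,138)):
    X=np.array([p[0]+c*r,p[1]+s*r,z]);print(r,X.round(1),(proj("top",X)-[270,130])*5+2,(proj("side",X)-[250,160])*5+2)
print("ringtop tri",tri(T(338,366),S(390,118)))
print([("mug",onz("top",383,261,85)),("shaker",onz(*T(570,450),68)),("bin",onz("top",450,150,100))])
E
```

```text
pivot [684.81466169 -39.78017144 138.        ] [679.75562957 -33.81881472 138.        ] armend [552.83695708  -6.27185514 124.        ] arm far [765.31748009 -59.5654582  124.        ] 136.88287611895726
foot [array([804.,  17.,  10.]), array([ 769., -146.,   10.]), array([528., -86.,  10.]), array([566.,  75.,  10.])]
th -0.24574690612523328
-109 [579.1 -13.3 190. ] [334.92188964 390.26391627] [381.04757053 175.03905261]
-102.2 [585.7 -14.9 223.3] [339.20117736 371.24588813] [372.75291045 120.19849138]
-115.8 [572.5 -11.6 156.7] [330.83554365 408.42447196] [389.16568325 228.71236222]
0 [684.8 -39.8 138. ] [384. 220.] [265.48527169 170.84031125]
ringtop tri [583.08461848 -17.40223985 225.18926915]
[('mug', array([ 437.04688093, -154.72253869,   85.        ])), ('shaker', array([ 560.73443335, -156.51625561,   68.        ])), ('bin', array([ 771.15839275, -347.77164681,  100.        ]))]
```

Emit:
{"name": "servo_tool", "arguments": {"commands": [[[0,0,-60,0],[0,0,-120,0],[0,0,-180,0],[0,0,-240,0],[0,0,-300,0],[0,0,-360,0],[0,0,-420,0],[0,0,-480,0]]], "fingers": 0}}

```text
clock: 1.1
tool_pos: [124.5, -517.8, 654.9]
eef_rot: [3.106, 0.369, 0.004]
ft_force: [-1.6, -24.4, 14.6]
gripper_width: 17.6
finger_force: 0.0
```

```bash
python3 - <<'E'
from h import *
s=read_state();print(s["clock"],s["joint_pos"].round(3),s["tool_pos"],s["eef_rot"])
E
```

```text
1.1 [-1.547  0.427  0.187  0.007  2.515 -0.207] [ 124.49149525 -517.77907671  654.86961883] [3.10623566 0.36904153 0.00431496]
```

Emit:
{"name": "servo_tool", "arguments": {"commands": [[[0,0,-15,0],[0,0,-30,0],[0,0,-45,0],[0,0,-60,0],[0,0,-60,0]]]}}

```text
clock: 1.72
tool_pos: [119.0, -492.6, 678.6]
eef_rot: [3.074, 0.366, 0.008]
ft_force: [0.7, 0.2, 0.6]
gripper_width: 0.4
finger_force: 0.0
```

```bash
python3 - <<'E'
from h import *
s=read_state();print(s["clock"],s["joint_pos"].round(4),s["dq"].round(3),s["tool_pos"],s["eef_rot"])
E
```

```text
1.725 [-1.5615  0.3794  0.1874  0.0171  2.5301 -0.2134] [ 0.002  0.016  0.009 -0.001 -0.007  0.002] [ 118.96790169 -492.64567607  678.61553689] [3.0744674  0.36577217 0.0075633 ]
```

Emit:
{"name": "servo_tool", "arguments": {"commands": [[[0,0,-20,0],[0,0,-40,0],[0,0,-60,0],[0,0,-80,0],[0,0,-100,0],[0,0,-100,0]]]}}

```text
clock: 2.48
tool_pos: [109.6, -454.2, 707.5]
eef_rot: [3.044, 0.362, 0.013]
ft_force: [0.7, -0.2, 1.0]
gripper_width: 0.5
finger_force: 0.0
```

```bash
python3 - <<'E'
from h import *
s=read_state();print(s["clock"],s["joint_pos"].round(4),s["dq"].round(3),s["tool_pos"],s["eef_rot"])
E
```

```text
2.475 [-1.5888  0.3168  0.1877  0.0346  2.5629 -0.225 ] [-0.003  0.     0.011  0.     0.004 -0.001] [ 109.59159622 -454.17200047  707.45233549] [3.04436057 0.36200575 0.01341029]
```

Emit:
{"name": "servo_tool", "arguments": {"commands": [[[0,0,20,0],[0,0,40,0],[0,0,60,0],[0,0,60,0]]]}}

```text
clock: 2.98
tool_pos: [110.8, -458.9, 645.5]
eef_rot: [3.049, 0.363, 0.014]
ft_force: [0.1, 0.2, 0.6]
gripper_width: 0.2
finger_force: 0.0
```

```bash
python3 - <<'E'
from h import *
s=read_state();print(s["clock"],s["joint_pos"].round(4),s["dq"].round(3),s["tool_pos"],s["eef_rot"])
E
```

```text
2.975 [-1.5859  0.1727  0.5988  0.0251  2.3012 -0.2345] [ 0.     0.006 -0.087  0.002  0.038  0.002] [ 110.76231609 -458.86219149  645.54440389] [3.04945928 0.36273845 0.01446857]
```

```bash
cat >> h.py <<'E'
from scipy.spatial.transform import Rotation as Ro
def st():
    s=read_state();R=Ro.from_rotvec(s["eef_rot"]).as_matrix();z=R[:,2]
    print(round(s["clock"],2),"j",s["joint_pos"].round(3),"p",s["tool_pos"].round(1),"z",z.round(3),"x",R[:,0].round(3),"y",R[:,1].round(3),"F",s["ft_force"].round(1),"tau",s["ft_torque"].round(2))
    return s,R
def to(*P):
    s,R=st()
    for p in P: print(p,"->",(R.T@(np.array(p)-s["tool_pos"])).round(1))
E
python3 -c "
from h import *
to((620,0,480))"
```

```text
2.98 j [-1.586  0.173  0.599  0.025  2.301 -0.234] p [ 110.8 -458.9  645.5] z [ 0.018 -0.069 -0.997] x [0.972 0.235 0.001] y [ 0.234 -0.97   0.071] F [0.1 0.2 0.6] tau [0.05 0.05 0.01]
(620, 0, 480) -> [ 602.5 -337.6  142.5]
```

Emit:
{"name": "servo_tool", "arguments": {"commands": [[[50,-28,12,2],[100,-56,24,4],[150,-84,36,6],[200,-112,48,8],[250,-140,60,10],[300,-168,72,12],[350,-196,84,14],[400,-224,96,16],[450,-252,108,18],[500,-280,120,20]]]}}

```text
clock: 4.22
tool_pos: [535.2, -77.8, 506.9]
eef_rot: [3.064, -0.174, 0.035]
ft_force: [0.4, 0.2, 0.1]
gripper_width: 0.5
finger_force: 0.0
```

```bash
python3 -c "
from h import *
to((640,0,480),(700,0,480))"
```

```text
4.22 j [-0.306  0.204  0.925 -0.07   1.972  1.349] p [535.2 -77.8 506.9] z [ 0.019 -0.074 -0.997] x [ 0.993 -0.112  0.027] y [-0.114 -0.991  0.071] F [0.4 0.2 0.1] tau [ 0.04 -0.03  0.  ]
(640, 0, 480) -> [ 94.7 -91.   23.1]
(700, 0, 480) -> [154.3 -97.8  24.2]
```

Emit:
{"name": "servo_tool", "arguments": {"commands": [[[47,-45,11,0],[95,-91,23,0],[154,-98,24,0],[200,-103,25,0],[240,-107,26,0],[280,-111,27,0],[320,-116,28,0],[360,-120,29,0],[400,-125,30,0],[440,-130,31,0]]]}}

```text
clock: 5.48
tool_pos: [817.4, -5.3, 396.6]
eef_rot: [3.064, -0.17, 0.115]
ft_force: [0.3, 0.1, 0.4]
gripper_width: 0.5
finger_force: 0.0
```

```bash
python3 -c "
from h import *
st()"
```

```text
5.47 j [-0.113  0.822  0.187 -0.074  2.053  1.532] p [817.4  -5.3 396.6] z [ 0.071 -0.074 -0.995] x [ 0.991 -0.107  0.079] y [-0.113 -0.991  0.066] F [0.3 0.1 0.4] tau [0.05 0.07 0.04]
```

Emit:
{"name": "servo_tool", "arguments": {"commands": [[[60,-5,-19,0],[180,-15,-57,0],[300,-25,-95,0],[420,-35,-133,0],[570,-48,-180,0],[570,-48,-180,0]]]}}

```text
clock: 6.22
tool_pos: [862.3, -10.6, 359.8]
eef_rot: [3.062, -0.166, 0.198]
ft_force: [-0.2, 0.3, -0.5]
gripper_width: 0.5
finger_force: 0.0
```

```bash
python3 -c "
from h import *
st()"
```

```text
6.22 j [-0.115  0.87   0.187 -0.065  1.95   1.536] p [862.3 -10.6 359.8] z [ 0.125 -0.075 -0.989] x [ 0.986 -0.103  0.132] y [-0.112 -0.992  0.061] F [-0.2  0.3 -0.5] tau [ 0.06  0.01 -0.02]
```

Emit:
{"name": "servo_tool", "arguments": {"commands": [[[550,-36,-250,0],[550,-36,-250,0],[550,-36,-250,0],[550,-36,-250,0],[550,-36,-250,0],[550,-36,-250,0],[550,-36,-250,0],[550,-36,-250,0],[550,-36,-250,0],[550,-36,-250,0]]]}}

```text
clock: 7.48
tool_pos: [880.6, -17.3, 366.7]
eef_rot: [3.057, -0.163, 0.285]
ft_force: [-1.2, 0.3, -0.1]
gripper_width: 0.3
finger_force: 0.0
```

```bash
python3 -c "
from h import *
st()"
```

```text
7.47 j [-0.123  0.866  0.188 -0.056  1.898  1.531] p [880.6 -17.3 366.7] z [ 0.18  -0.076 -0.981] x [ 0.977 -0.099  0.187] y [-0.111 -0.992  0.056] F [-1.2  0.3 -0.1] tau [0.06 0.11 0.04]
```

Emit:
{"name": "servo_tool", "arguments": {"commands": [[[550,-36,-220,0],[550,-36,-220,0],[550,-36,-220,0]]]}}

```text
clock: 7.85
tool_pos: [897.5, -19.4, 376.9]
eef_rot: [3.05, -0.159, 0.372]
ft_force: [0.5, -0.2, -0.3]
gripper_width: 0.5
finger_force: 0.0
```

Emit:
{"name": "servo_tool", "arguments": {"commands": [[[550,-36,-220,0],[550,-36,-220,0],[550,-36,-220,0]]]}}

```text
clock: 8.22
tool_pos: [910.8, -20.6, 394.7]
eef_rot: [3.039, -0.155, 0.463]
ft_force: [0.9, -0.0, 0.2]
gripper_width: 0.4
finger_force: 0.0
```

Emit:
{"name": "servo_tool", "arguments": {"commands": [[[550,-36,-220,0]]]}}

```text
clock: 8.35
tool_pos: [921.3, -20.7, 406.4]
eef_rot: [3.03, -0.152, 0.529]
ft_force: [0.1, -0.1, 0.4]
gripper_width: 0.5
finger_force: 0.0
```

```bash
python3 -c "
from h import *
st()"
```

```text
8.35 j [-0.129  0.834  0.189 -0.035  1.769  1.529] p [921.3 -20.7 406.4] z [ 0.335 -0.078 -0.939] x [ 0.936 -0.087  0.341] y [-0.108 -0.993  0.044] F [ 0.1 -0.1  0.4] tau [ 0.05  0.18 -0.01]
```

Emit:
{"name": "servo_tool", "arguments": {"commands": [[[550,-20,-150,0]]]}}

```text
clock: 8.48
tool_pos: [934.4, -22.5, 418.8]
eef_rot: [3.017, -0.149, 0.603]
ft_force: [-0.5, 0.0, 0.5]
gripper_width: 0.2
finger_force: 0.0
```

Emit:
{"name": "servo_tool", "arguments": {"commands": [[[550,-20,-150,0]]]}}

```text
clock: 8.6
tool_pos: [945.8, -24.5, 430.2]
eef_rot: [3.004, -0.146, 0.67]
ft_force: [-0.8, 0.4, -0.2]
gripper_width: 0.5
finger_force: 0.0
```

Emit:
{"name": "servo_tool", "arguments": {"commands": [[[550,-20,-150,0]]]}}

```text
clock: 8.72
tool_pos: [955.8, -26.0, 444.1]
eef_rot: [2.989, -0.143, 0.737]
ft_force: [-0.2, 0.1, 0.6]
gripper_width: 0.3
finger_force: 0.0
```

Emit:
{"name": "servo_tool", "arguments": {"commands": [[[550,-20,-150,0]]]}}

```text
clock: 8.85
tool_pos: [964.5, -27.2, 460.1]
eef_rot: [2.973, -0.14, 0.804]
ft_force: [-0.1, 0.5, -1.0]
gripper_width: 1.0
finger_force: 0.0
```

```bash
python3 -c "
from h import *
st()"
```

```text
8.85 j [-0.139  0.802  0.188 -0.01   1.621  1.522] p [964.5 -27.2 460.1] z [ 0.5   -0.08  -0.863] x [ 0.86  -0.072  0.505] y [-0.103 -0.994  0.033] F [-0.1  0.5 -1. ] tau [0.08 0.27 0.01]
```

Emit:
{"name": "servo_tool", "arguments": {"commands": [[[550,-20,-60,0]]]}}

```text
clock: 8.98
tool_pos: [977.3, -28.8, 472.1]
eef_rot: [2.954, -0.136, 0.874]
ft_force: [0.1, 0.4, 0.9]
gripper_width: 0.4
finger_force: 0.0
```

Emit:
{"name": "servo_tool", "arguments": {"commands": [[[550,-20,-60,0]]]}}

```text
clock: 9.1
tool_pos: [988.8, -30.4, 483.1]
eef_rot: [2.935, -0.133, 0.938]
ft_force: [-0.2, -0.2, 0.3]
gripper_width: 0.5
finger_force: 0.0
```

Emit:
{"name": "servo_tool", "arguments": {"commands": [[[550,-20,-60,0]]]}}

```text
clock: 9.22
tool_pos: [998.7, -31.6, 497.3]
eef_rot: [2.914, -0.13, 1.004]
ft_force: [0.4, 0.4, -0.4]
gripper_width: 0.6
finger_force: 0.0
```

```bash
python3 -c "
from h import *
to((500,0,320),(520,3,240))"
```

```text
9.22 j [-0.146  0.79   0.188  0.009  1.499  1.516] p [998.7 -31.6 497.3] z [ 0.612 -0.081 -0.787] x [ 0.785 -0.061  0.616] y [-0.098 -0.995  0.026] F [ 0.4  0.4 -0.4] tau [ 0.1   0.26 -0.01]
(500, 0, 320) -> [-502.7   12.9 -168.1]
(520, 3, 240) -> [-536.5    5.9  -93.1]
```

Emit:
{"name": "servo_tool", "arguments": {"commands": [[[-50,1,-17,0],[-100,3,-34,0],[-150,4,-50,0],[-200,5,-67,0],[-250,7,-84,0],[-300,8,-101,0],[-350,9,-118,0],[-400,10,-134,0],[-450,12,-151,0],[-503,13,-168,0]]]}}

```text
clock: 10.48
tool_pos: [497.7, 0.2, 320.8]
eef_rot: [2.913, -0.13, 1.004]
ft_force: [-0.7, -0.3, 0.6]
gripper_width: 0.4
finger_force: 0.0
```

```bash
python3 -c "
from h import *
to((540,-7,237),(583,-13,182))"
```

```text
10.47 j [-0.305 -0.306  2.024  0.153  0.772  1.281] p [4.977e+02 2.000e-01 3.208e+02] z [ 0.612 -0.081 -0.787] x [ 0.785 -0.061  0.617] y [-0.098 -0.995  0.027] F [-0.7 -0.3  0.6] tau [ 0.03  0.32 -0.02]
(540, -7, 237) -> [-18.    0.8  92.4]
(583, -13, 182) -> [-17.8   1.1 162.5]
```

Emit:
{"name": "servo_tool", "arguments": {"commands": [[[-9,0,46,0],[-18,1,92,0],[-18,1,92,0]]]}}

```text
clock: 10.85
tool_pos: [539.4, -7.0, 233.8]
eef_rot: [2.919, -0.131, 0.993]
ft_force: [-0.6, -0.3, 0.1]
gripper_width: 0.4
finger_force: 0.0
```

```bash
python3 - <<'E'
from h import *
import cv2
s,R=st()
a=camera("side")[:,:,::-1];b=camera("top")[:,:,::-1]
cv2.imwrite("pics/s1.png",cv2.resize(a[110:240,250:400],(750,650),interpolation=cv2.INTER_CUBIC)[:600])
cv2.imwrite("pics/t1.png",cv2.resize(b[130:240,270:420],(750,550),interpolation=cv2.INTER_CUBIC))
print((proj("side",s["tool_pos"])-[250,110])*5,(proj("top",s["tool_pos"])-[270,130])*5)
E
```

```text
10.85 j [-0.286 -0.126  2.114  0.194  0.51   1.237] p [539.4  -7.  233.8] z [ 0.606 -0.08  -0.792] x [ 0.789 -0.063  0.611] y [-0.098 -0.995  0.025] F [-0.6 -0.3  0.1] tau [ 0.08  0.31 -0.01]
[430.98132795 384.41575203] [320.61417116 452.41673767]
```

View pics/s1.png

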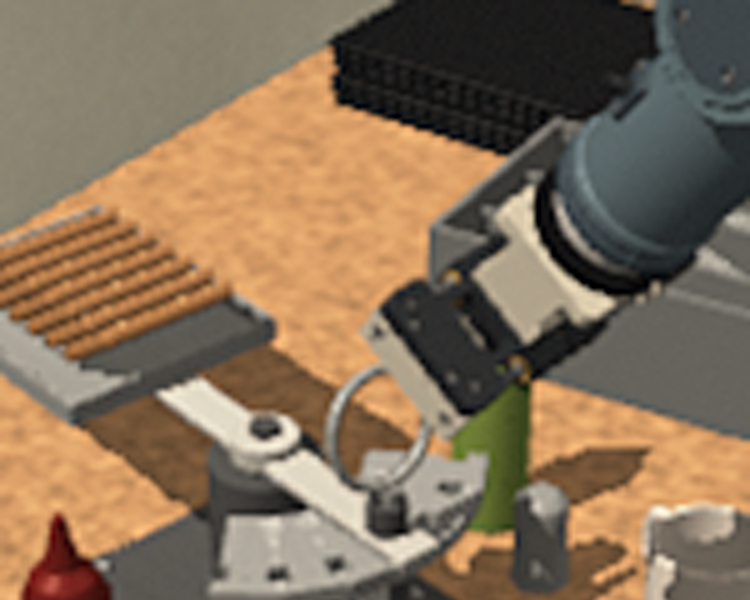

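View pics/t1.png

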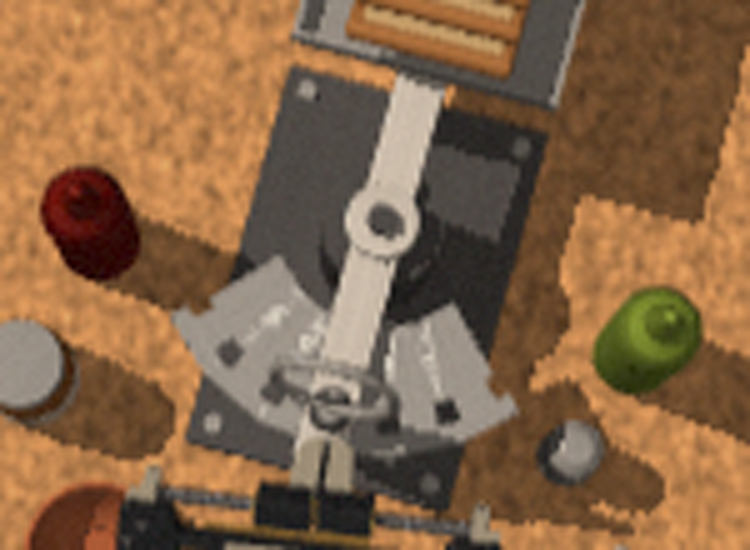

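The fingers point into the ring. In the top view the tip is at (325,450), in line with the ring at (335,385). In the side view the gripper body hides the tip, and the ring is intact at (378,430). Next I go in along the finger axis.

```bash
python3 -c "
from h import *
to((560,-10,211),(583,-13,182))"
```

```text
10.95 j [-0.286 -0.129  2.11   0.194  0.511  1.237] p [540.9  -7.3 237.5] z [ 0.61  -0.081 -0.788] x [ 0.786 -0.061  0.615] y [-0.098 -0.995  0.026] F [ 0.4 -0.6  0.3] tau [0.1  0.25 0.11]
(560, -10, 211) -> [-1.1  0.1 32.8]
(583, -13, 182) -> [-0.7  0.1 69.9]
```

Just lag; it settled on target.

Emit:
{"name": "servo_tool", "arguments": {"commands": [[[0,0,17,0],[-1,0,35,0],[-1,0,52,0],[-1,0,70,0],[-1,0,70,0]]]}}

```text
clock: 11.58
tool_pos: [583.3, -12.9, 181.9]
eef_rot: [2.915, -0.13, 1.001]
ft_force: [-0.0, 0.2, -0.0]
gripper_width: 0.4
finger_force: 0.0
```

```bash
python3 -c "
from h import *
s,R=st()
print((R.T@np.array([0,0,1])).round(3))"
```

```text
11.57 j [-0.267  0.037  2.117  0.253  0.339  1.183] p [583.3 -12.9 181.9] z [ 0.611 -0.081 -0.788] x [ 0.786 -0.061  0.615] y [-0.098 -0.995  0.026] F [-0.   0.2 -0. ] tau [0.04 0.33 0.03]
[ 0.615  0.026 -0.788]
```

Emit:
{"name": "servo_tool", "arguments": {"commands": [[[4,0,0,0],[8,0,0,0],[11,0,0,0],[11,0,0,0]]]}}

```text
clock: 12.08
tool_pos: [591.3, -13.5, 187.9]
eef_rot: [2.916, -0.13, 1.0]
ft_force: [0.4, -0.1, 0.6]
gripper_width: 0.9
finger_force: 0.0
```

Emit:
{"name": "servo_tool", "arguments": {"commands": [[[2,0,-2.5,0],[3.7,0,-4.7,0],[5,0.2,-6.3,0],[5,0.2,-6.3,0]]]}}

```text
clock: 12.58
tool_pos: [589.8, -13.0, 193.9]
eef_rot: [2.919, -0.13, 0.994]
ft_force: [-4.8, 2.5, -6.3]
gripper_width: 0.9
finger_force: 3.2
```

Emit:
{"name": "servo_tool", "arguments": {"commands": [[[1.8,0.1,-2.4,0],[3.7,0.1,-4.7,0],[5.5,0.2,-7.1,0],[7.4,0.3,-9.5,0],[9.2,0.4,-11.8,0],[9.2,0.4,-11.8,0]]]}}

```text
clock: 13.32
tool_pos: [589.9, -13.1, 209.2]
eef_rot: [2.918, -0.13, 0.995]
ft_force: [-6.0, 1.9, -7.4]
gripper_width: 0.3
finger_force: 4.2
```

```bash
python3 - <<'E'
from h import *
import cv2
st()
a=camera("side")[:,:,::-1];b=camera("top")[:,:,::-1]
A=cv2.resize(a[160:250,290:370],(480,540),interpolation=cv2.INTER_CUBIC)
A0=cv2.resize(cv2.imread("pics/side0.png")[160:250,290:370],(320,360),interpolation=cv2.INTER_CUBIC)
c=np.zeros((540,800,3),np.uint8);c[:,:480]=A;c[:360,480:]=A0
cv2.imwrite("pics/s2.png",c)
E
```

```text
13.32 j [-0.262  0.01   2.06   0.196  0.424  1.246] p [589.9 -13.1 209.2] z [ 0.607 -0.08  -0.791] x [ 0.789 -0.062  0.611] y [-0.098 -0.995  0.025] F [-6.   1.9 -7.4] tau [ 0.46  1.76 -0.01]
```

View pics/s2.png

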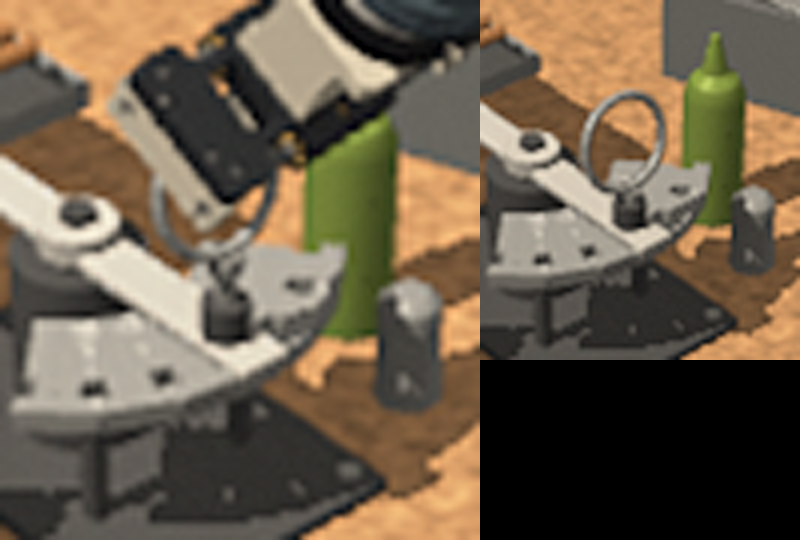

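The ring is clearly lifted: the pin stem shows under the ring at (225,265), and the finger carries 7.4 N. Next I swing toward −y, which is tool +y.

Emit:
{"name": "servo_tool", "arguments": {"commands": [[[0.5,2,-0.8,0],[0.5,5,-1,0],[0.4,8,-1,0],[0.2,11,-0.9,0],[0,14,-0.8,0],[0,17,-0.7,0],[-0.1,20,-0.7,0],[-0.1,20,-0.7,0]]]}}

```text
clock: 14.42
tool_pos: [587.8, -33.5, 210.6]
eef_rot: [2.917, -0.129, 0.996]
ft_force: [-8.7, 0.6, -7.6]
gripper_width: 0.6
finger_force: 5.1
```

```bash
cat >> h.py <<'E'
import cv2
def look(n):
    b=camera("top")[:,:,::-1]
    cv2.imwrite(f"pics/{n}.png",cv2.resize(b[130:240,270:420],(750,550),interpolation=cv2.INTER_CUBIC))
    # arm far bar: bright pixels between pivot and tray, rows 148..165
    import numpy as np
    p0=np.array([682,-37.5,124]);best=[]
    g=b.astype(int)
    for r in(50,60,70,80):
        v=[]
        ths=np.arange(-.45,.45,.004)
        for th in ths:
            u=proj("top",p0+r*np.array([np.cos(th),np.sin(th),0]))
            v.append(cv2.getRectSubPix(b,(1,1),(float(u[0]),float(u[1]))).mean())
        v=np.array(v);m=v>140
        if m.any(): best.append((ths[m].mean().round(3),int(m.sum())))
    print("arm",best)
E
python3 - <<'E'
from h import *
st();look("t3")
E
python3 - <<'E'
import h,cv2,numpy as np
h.camera=lambda n:cv2.imread("pics/top0.png")[:,:,::-1]
h.look("t0x")
E
```

```text
14.43 j [-0.319  0.003  2.063  0.273  0.438  1.131] p [587.8 -33.5 210.6] z [ 0.608 -0.081 -0.79 ] x [ 0.788 -0.061  0.612] y [-0.097 -0.995  0.027] F [-8.7  0.6 -7.6] tau [0.09 2.09 0.04]
arm [(np.float64(-0.05), 143), (np.float64(-0.056), 114), (np.float64(-0.06), 102), (np.float64(-0.05), 91)]
arm [(np.float64(-0.214), 119), (np.float64(-0.232), 110), (np.float64(-0.246), 101), (np.float64(-0.242), 91)]
```

```bash
cat >> h.py <<'E'
def ang(b):
    p0=np.array([682,-37.5,124]);out=[]
    q=b.astype(float);w=np.clip(q.min(2)-105,0,60)  # min channel: arm bright grey, counter low blue
    for r in(40,50,60,70,80):
        ths=np.arange(-.5,.5,.004);v=[]
        for th in ths:
            u=proj("top",p0+r*np.array([np.cos(th),np.sin(th),0]))
            v.append(cv2.getRectSubPix(w.astype(np.float32),(1,1),(float(u[0]),float(u[1])))[0,0])
        v=np.array(v);out.append((round(float((v*ths).sum()/v.sum()),3),int((v>30).sum())) if v.sum()>0 else None)
    print(out)
E
python3 - <<'E'
from h import *
ang(cv2.imread("pics/top0.png"));ang(camera("top")[:,:,::-1])
E
```

```text
Traceback (most recent call last):
  File "h.py", line 47, in ang
    u=proj("top",p0+r*np.array([np.cos(th),np.sin(th),0]))
  File "h.py", line 9, in proj
    i=camera_info(n);f=200/np.tan(np.radians(i["fov_y"]/2));p=np.array(i["R"])@X+np.array(i["t"])
ValueError: time passes only in moves, steps and waits
```

```bash
sed -i 's/^import numpy as np/import numpy as np, functools\ncamera_info=functools.lru_cache(None)(camera_info)/' h.py
python3 - <<'E'
from h import *
st();ang(cv2.imread("pics/top0.png"));ang(camera("top")[:,:,::-1])
E
```

```text
14.47 j [-0.319  0.003  2.064  0.273  0.438  1.131] p [587.8 -33.5 210.6] z [ 0.608 -0.081 -0.79 ] x [ 0.788 -0.061  0.612] y [-0.097 -0.995  0.027] F [-9.4  1.2 -7.7] tau [0.15 2.08 0.05]
[(-0.203, 149), (-0.235, 132), (-0.249, 118), (-0.251, 101), (-0.243, 91)]
[(-0.061, 188), (-0.055, 143), (-0.056, 111), (-0.061, 104), (-0.049, 92)]
```

Emit:
{"name": "servo_tool", "arguments": {"commands": [[[-1.4,0,1.8,0],[-2.9,0,3.7,0],[-4.3,0,5.5,0],[-4.3,0,5.5,0]]]}}

```text
clock: 15.02
tool_pos: [588.1, -33.7, 204.1]
eef_rot: [2.916, -0.129, 0.997]
ft_force: [-8.9, 0.5, -5.7]
gripper_width: 0.6
finger_force: 5.1
```

Emit:
{"name": "servo_tool", "arguments": {"commands": [[[-0.6,0,0.8,0],[-1.2,0,1.6,0],[-1.2,0,1.6,0]]]}}

```text
clock: 15.4
tool_pos: [588.7, -34.1, 203.3]
eef_rot: [2.914, -0.129, 1.0]
ft_force: [-11.1, 0.7, -1.7]
gripper_width: 0.6
finger_force: 5.1
```

Emit:
{"name": "servo_tool", "arguments": {"commands": [[[-1.2,0,0,0],[-1.2,2,0,0],[-1.2,4,0,0],[-1.2,6,0,0],[-1.2,7.5,0,0],[-1.2,7.5,0,0]]]}}

```text
clock: 16.15
tool_pos: [588.0, -41.8, 203.2]
eef_rot: [2.913, -0.13, 1.003]
ft_force: [-3.3, 0.1, -4.1]
gripper_width: 0.2
finger_force: 2.4
```

```bash
python3 - <<'E'
from h import *
st();ang(camera("top")[:,:,::-1])
E
```

```text
16.15 j [-0.341  0.013  2.078  0.321  0.415  1.067] p [588.  -41.8 203.2] z [ 0.611 -0.082 -0.787] x [ 0.785 -0.061  0.616] y [-0.099 -0.995  0.027] F [-3.3  0.1 -4.1] tau [0.06 1.07 0.04]
[(-0.02, 169), (-0.011, 133), (-0.005, 111), (-0.004, 96), (-0.008, 30)]
```

Emit:
{"name": "servo_tool", "arguments": {"commands": [[[-0.6,0,0.8,0],[-1.2,0,1.6,0],[-1.2,1,1.6,0],[-1.2,2,1.6,0],[-1.2,3,1.6,0],[-1.2,3,1.6,0]]]}}

```text
clock: 16.95
tool_pos: [587.0, -44.2, 200.2]
eef_rot: [2.916, -0.131, 1.0]
ft_force: [-1.1, -0.0, 0.3]
gripper_width: 0.6
finger_force: 0.0
```

```bash
python3 - <<'E'
from h import *
st();ang(camera("top")[:,:,::-1])
E
```

```text
16.95 j [-0.35   0.016  2.082  0.337  0.413  1.045] p [587.  -44.2 200.2] z [ 0.61  -0.081 -0.788] x [ 0.787 -0.062  0.614] y [-0.098 -0.995  0.026] F [-1.1 -0.   0.3] tau [-0.    0.3  -0.02]
[(-0.02, 168), (-0.009, 134), (-0.005, 111), (-0.004, 96), (-0.006, 30)]
```

Emit:
{"name": "servo_tool", "arguments": {"commands": [[[0,1,0,0],[0,2,0,0],[0,3,0,0],[0,4,0,0],[0,4,0,0]]]}}

```text
clock: 17.62
tool_pos: [586.1, -48.0, 199.7]
eef_rot: [2.916, -0.13, 0.998]
ft_force: [0.1, 0.1, 0.0]
gripper_width: 0.6
finger_force: 0.4
```

```bash
python3 - <<'E'
from h import *
st();b=camera("top")[:,:,::-1];ang(b)
cv2.imwrite("pics/t5.png",cv2.resize(b[130:240,270:420],(750,550),interpolation=cv2.INTER_CUBIC))
E
```

```text
17.62 j [-0.361  0.016  2.083  0.352  0.417  1.023] p [586.1 -48.  199.7] z [ 0.609 -0.081 -0.789] x [ 0.787 -0.062  0.614] y [-0.098 -0.995  0.026] F [0.1 0.1 0. ] tau [0.13 0.4  0.02]
[(0.0, 178), (0.007, 143), (0.009, 118), (0.012, 101), (0.017, 38)]
```

View pics/t5.png

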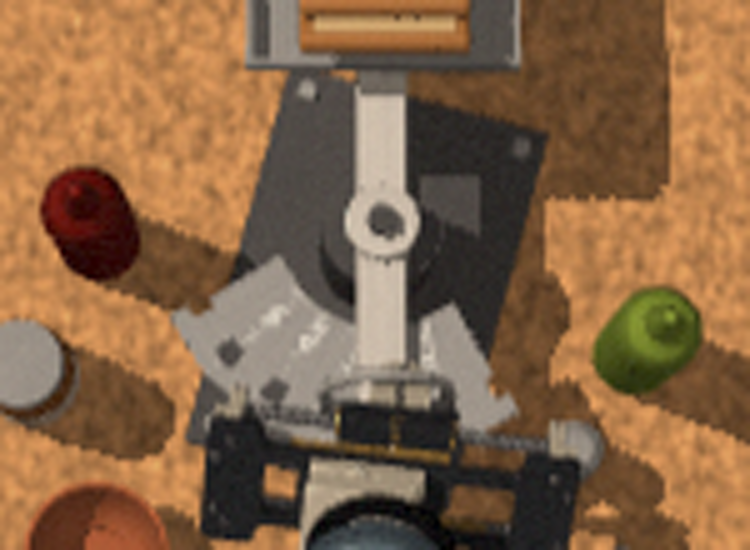

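The ring end has swung right and the arm bar is now nearly vertical in the picture, at x≈383. The finger is inside the ring at (400,395). About 3 mm remain, so I creep.

Emit:
{"name": "servo_tool", "arguments": {"commands": [[[0,0.7,0,0],[0,1.4,0,0],[0,2.1,0,0],[0,2.8,0,0],[0,2.8,0,0]]]}}

```text
clock: 18.3
tool_pos: [585.1, -50.1, 198.9]
eef_rot: [2.919, -0.13, 0.995]
ft_force: [-3.4, 3.9, -7.3]
gripper_width: 0.3
finger_force: 4.1
```

```bash
python3 - <<'E'
from h import *
st();b=camera("top")[:,:,::-1];ang(b)
E
```

```text
18.3 j [-0.368  0.016  2.084  0.362  0.421  1.007] p [585.1 -50.1 198.9] z [ 0.607 -0.079 -0.791] x [ 0.789 -0.062  0.612] y [-0.097 -0.995  0.025] F [-3.4  3.9 -7.3] tau [0.53 1.56 0.31]
[(0.022, 186), (0.046, 135), (0.053, 114), (0.055, 102), (0.101, 0)]
```

The pin has dropped in and the ring now rests on the finger (−7.3 N), with the arm at about +0.30. I'll lower the finger to let the pin go home.

Emit:
{"name": "servo_tool", "arguments": {"commands": [[[-1.2,-0.5,1.6,0],[-2.5,-1,3.1,0],[-3.7,-2,4.7,0],[-5,-3,6.3,0],[-6.8,-4,8.7,0],[-8.6,-4,11,0],[-9.8,-4,12.6,0],[-9.8,-4,12.6,0]]]}}

```text
clock: 19.35
tool_pos: [586.8, -47.4, 184.3]
eef_rot: [2.915, -0.131, 1.0]
ft_force: [0.2, 0.2, -0.7]
gripper_width: 0.6
finger_force: 0.0
```

```bash
python3 - <<'E'
from h import *
st();b=camera("top")[:,:,::-1];ang(b)
E
```

```text
19.35 j [-0.358  0.04   2.105  0.39   0.371  0.983] p [586.8 -47.4 184.3] z [ 0.61  -0.081 -0.788] x [ 0.786 -0.062  0.615] y [-0.098 -0.995  0.026] F [ 0.2  0.2 -0.7] tau [0.06 0.32 0.02]
[(0.018, 187), (0.023, 147), (0.041, 112), (0.042, 95), (0.089, 2)]
```

Emit:
{"name": "servo_tool", "arguments": {"commands": [[[-5,-1,0,0],[-6,-2,0,0],[-6,-2,-20,0],[-6,-2,-45,0],[-6,-2,-75,0],[-6,-2,-110,0],[-6,-2,-150,0],[-6,-2,-190,0],[-6,-2,-190,0]]]}}

```text
clock: 20.52
tool_pos: [466.4, -29.9, 333.6]
eef_rot: [2.91, -0.13, 1.007]
ft_force: [0.2, 0.3, -0.2]
gripper_width: 0.8
finger_force: 0.0
```

```bash
python3 - <<'E'
from h import *
st();b=camera("top")[:,:,::-1];a=camera("side")[:,:,::-1];ang(b)
c=np.zeros((540,800,3),np.uint8)
c[:,:480]=cv2.resize(a[160:250,290:370],(480,540),interpolation=cv2.INTER_CUBIC)
c[:330,480:]=cv2.resize(b[160:226,315:379],(320,330),interpolation=cv2.INTER_CUBIC)
cv2.imwrite("pics/f.png",c)
p=np.array([682,-37.5,0])
for th in(.06,):
  for r,z in((-102.2,223.3),(-109,190),(-115.8,156.7)):
    X=p+[r*np.cos(th),r*np.sin(th),z];print((proj("side",X)-[290,160])*6)
E
```

```text
20.52 j [-0.474 -0.395  2.044  0.273  0.871  1.076] p [466.4 -29.9 333.6] z [ 0.614 -0.083 -0.785] x [ 0.783 -0.06   0.619] y [-0.099 -0.995  0.028] F [ 0.2  0.3 -0.2] tau [ 0.07  0.26 -0.  ]
[(0.018, 187), (0.025, 146), (0.043, 111), (0.043, 95), (0.083, 1)]
[250.59902025 118.75510013]
[262.77559979 182.23067575]
[274.67457212 244.25910627]
```

View pics/f.png

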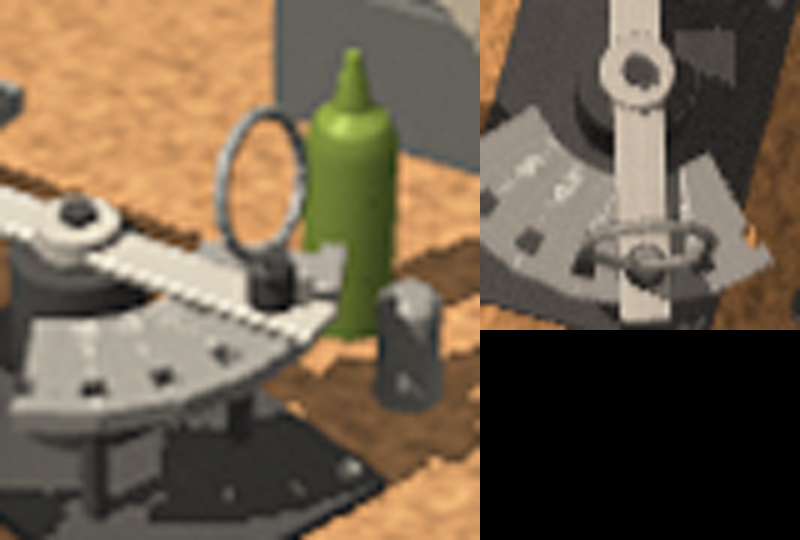

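The ring sits right on its collar, as at the start (side crop: bottom at (270,250), predicted (275,244)). The three left holes, at (95,388), (163,377) and (222,354), are empty, so the pin is home in the next hole.

```bash
python3 -c "
from bench import *
print(finish_job())"
```

```text
the job is handed in; nothing more can be done
None
```

The job is handed in: the tray arm is one hole closer to the toaster (+0.30 rad) with the pin home in that hole by camera and force readings, and the robot withdrawn and touching nothing.

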